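# Offer up the breaker box cover

### The arm

A 6-joint arm with a two-finger parallel gripper is mounted at the origin on the work surface. World frame = base frame: x ahead of the robot, y to its left, z up, the work surface at z = 0. Lengths are in mm, angles in rad, forces in N, time in s.
With the tool pointing down it reaches from about 275 to 825 mm from the base axis. Payload 5.2 kg.
Tool frame: the origin (TCP) lies at the very end of the fingers, on their centre line; the grasp point (between the pads) lies 19 mm behind it; z points along the fingers, y is the line along which they close (so a half turn about z gives the same grasp; the last joint's range is limited). The gripper opens to 93 mm and grips with 3 to 60 N. Pads are 15 mm wide; open, the fingers measure 128 mm over their backs; the gripper's body (75 mm by 188 mm) begins 65 mm behind the grasp point.
Start: joints at [-1.377, 0.259, 1.535, -0, 1.348, -0.203], TCP at [212.579, -507.263, 218.653] pointing down, gripper open.
Joint ranges: [-3.14, 3.14], [-0.91, 2.08], [0.19, 2.58], [-1.22, 4.36], [0.22, 2.71], [-3.12, 3.12]. Speed limits (rad/s): [2.57, 2.57, 3.14, 3.14, 3.14, 3.14].

### API

Orientations are given as [roll, pitch, yaw] about the fixed x, y, z axes, in that order (R = Rz(yaw) Ry(pitch) Rx(roll)).
In Python, from bench import robot gives the robot as it stands. The module is installed in compiled form; this text tells all that it offers. Calls block until the motion is done:
- robot.move_ptp(position, orientation): joint-space move of the TCP to a pose.
- robot.move_linear(position, ori=None, speed=150, f_stop=None): straight line of the TCP; ori=None keeps the orientation; speed is the mean speed in mm/s. With f_stop (N) it stops when the force on the tool has changed by that much, and returns True; else False.
- robot.move_j(angles): joint-space move.
- robot.move_gripper(opening): opening from 0.0 (shut) to 1.0 (fully open); the grip force is fixed at half the most; returns when the fingers have stopped.
- robot.sleep(seconds).
- robot.inverse_kinematics(position, orientation): joint angles nearest the present ones, or None.
- robot.get_image(name): name is "side" or "top" or "wrist"; returns a dict with "img" (384x512x3 uint8, blue, green, red), "fovy" (degrees; the focal length in pixels is half the picture's height over the tangent of half this angle, whatever the lens; pixels are square), "cx", "cy" (the principal point, pixels), "eye" and "orientation" of the camera in the world. Camera axes: x right, y down, z forward; pixel columns grow to the right and rows downward; lengths in mm; the calibration is good to about 2 mm. A picture is of the moment at which its call begins. There is no depth.
A pose or a line that the arm cannot do raises robot.MotionError and nothing moves.
- robot.hand_in(): hands the job in; it is judged then, once.
Readings, each from a call of its own:
- robot.current_t(): time.
- robot.current_qpos(): joint angles.
- robot.current_joint_vel(): joint speeds.
- robot.current_joint_efforts(): joint torques, N m.
- robot.current_tcp_pos(): TCP position.
- robot.current_eef_rot(): TCP orientation.
- robot.current_contact_force(): force on the tool from outside, world axes, zero at the start.
- robot.current_ft_torque(): the same for the moment, N m.
- robot.current_gripper_width(): opening from 0.0 (shut) to 1.0 (fully open).
- robot.current_finger_force(): force on a finger pad.
Only numpy, scipy, OpenCV 4.12 (cv2) and the standard library are available. Lean on these libraries where they do the work, as an engineer would, in place of code of your own. Each camera call takes 0.05 s, during which the arm holds its last target. There are 200 camera calls.

### The job

Fold both hinged terminal shields of the open breaker box down flat over the breakers' terminals, one after the other. Then pick up the box's cover and hold it level and still about a centimetre above the box, touching nothing but the gripper, with every corner screw hole over a threaded hole (either way round), so that I can start the screws. Finish while still holding it there, and leave the other things on the table where they are.

Things in the scene. Friction and masses are not known exactly. Their poses are not given: they have to be found in the camera images.
- box: grey distribution box lying on its back on the table, open side up; it stands firm and does not shift. 130 mm along its own x, 200 mm along its own y, walls 3 mm thick, rim 70 mm above the table. Origin: centre of its underside; z up. Two hinged shields stand open at its +y and -y ends
- box_top (a point): centre of the box's rim plane, 70 mm above the table; axes as the box. Below it, four white breakers form a block 72 mm (x) by 80 mm (y): within 22.5 mm of the middle in y it is 66 mm high, and black toggles (x +-33 mm, y -10 to +2 mm) reach 76 mm, 6 mm above the rim; the terminal shoulders beyond are 50 mm high
- thread0 (a point): threaded hole 0 of the box: centre of the brass insert (5 mm bore) in the black corner post, flush with the rim, at box x +54 mm, y +89 mm
- thread1 (a point): threaded hole 1 of the box: centre of the brass insert (5 mm bore) in the black corner post, flush with the rim, at box x +54 mm, y -89 mm
- thread2 (a point): threaded hole 2 of the box: centre of the brass insert (5 mm bore) in the black corner post, flush with the rim, at box x -54 mm, y -89 mm
- thread3 (a point): threaded hole 3 of the box: centre of the brass insert (5 mm bore) in the black corner post, flush with the rim, at box x -54 mm, y +89 mm
- shield_a (a joint): angle of the grey terminal shield at the box's +y end: 0 = folded flat (a stop), pi/2 = straight up, more = leaning outwards over the end wall (stop at 2.2). A flap 84 mm wide (box x), 63 mm from hinge to free edge, 3 mm thick. Hinge friction (0.025 N m, under 1 N at the flap) keeps it wherever it is left; no spring
- shield_b (a joint): the same for the shield at the box's -y end (a mirror image, also 0 = flat)
- shield_a_hinge (a point): middle of shield_a's hinge line, which runs along the box's x, 88 mm from the box's centre at the +y end, 56 mm above the table (14 mm below the rim). Folded flat, the shield reaches from here 63 mm towards the box's centre, its upper face 57.5 mm above the table
- shield_b_hinge (a point): middle of shield_b's hinge line at the -y end, otherwise the same
- cover_grip (a point): middle of the hood of the box's grey cover, which lies face up on the table: the stiff hood stands in the middle of the cover plate, 88 mm along the cover's x, 52 mm along its y, its black top (the closed breaker door) 42 mm above the plate's underside. Point: 23 mm above the underside; z up. Grip the hood across its 52 mm
- hole0 (a point): screw hole 0 of the cover, 8 mm wide: its centre on the plate's underside, at cover x +54 mm, y +89 mm
- hole1 (a point): screw hole 1 of the cover, 8 mm wide: its centre on the plate's underside, at cover x +54 mm, y -89 mm
- hole2 (a point): screw hole 2 of the cover, 8 mm wide: its centre on the plate's underside, at cover x -54 mm, y -89 mm
- hole3 (a point): screw hole 3 of the cover, 8 mm wide: its centre on the plate's underside, at cover x -54 mm, y +89 mm
- cover: the cover: flat plate 130 mm (x) by 200 mm (y), 4 mm thick; origin at the centre of its underside, axes as at cover_grip. 0.2 to 0.33 kg, balanced about its middle. The hood is open underneath (81 by 46 mm inside) and takes the toggles. It fits the box either way round (half a turn)
- flask: navy vacuum flask with grey cup top, 290 mm tall, 92 mm across, handle on its own +y side reaching 78 mm from the axis; origin under its centre. Bystander
- mug_a: cream mug, 80 mm across, 92 mm tall, handle to its own +y; origin under its centre. Bystander
- mug_b: second cream mug, the same. Bystander
- teaspoon: steel teaspoon, 135 mm long, lying along its own x between the box and the cover. Bystander
- canister: aluminium canister with a twist top, 92 mm across, 126 mm tall; origin under its centre. Bystander
- screwdriver: screwdriver, 190 mm long, lying along its own x. Bystander
- screw_tin: shallow open steel tin of cover screws, 72 mm across, 28 mm tall; origin under its centre. Bystander

How it is judged (in metres and radians):
On the way, in this order (a step that is already met when the one before it is completed fails the run):
1. both terminal shields are folded flat, and the cover is not yet lifted (value of joint each of shield_a, shield_b below 0.12 rad and height (world z) of cover below 0.02 m), for 0.2 s.
2. the cover is lifted off the table, the shields still flat (value of joint each of shield_a, shield_b below 0.12 rad and height (world z) of cover above 0.05 m), for 0.2 s.
At the end, for the whole second after the job is handed in: Gripper still holding the cover: still, level (4 degrees), not touching the box, underside 4 to 18 mm above the rim at each corner hole, every hole within 4 mm sideways of a threaded hole (either way round), both shields flat (within 0.12 rad) (value of joint each of shield_a, shield_b below 0.12 rad and ((horizontal distance between hole0 and thread0 below 0.004 m and horizontal distance between hole1 and thread1 below 0.004 m and horizontal distance between hole2 and thread2 below 0.004 m and horizontal distance between hole3 and thread3 below 0.004 m) or (horizontal distance between hole0 and thread2 below 0.004 m and horizontal distance between hole1 and thread3 below 0.004 m and horizontal distance between hole2 and thread0 below 0.004 m and horizontal distance between hole3 and thread1 below 0.004 m)) and z of hole0 in the frame of box_top between 0.004 and 0.018 m and z of hole1 in the frame of box_top between 0.004 and 0.018 m and z of hole2 in the frame of box_top between 0.004 and 0.018 m and z of hole3 in the frame of box_top between 0.004 and 0.018 m and angle between cover's own z axis and vertical below 0.07 rad and linear speed of cover below 0.01 m/s and contact force between the fingers and cover above 1 N and contact force between cover and box below 0.1 N); the arm keeps its last pose, push and grip.
It fails at once if a bystander is pushed more than 25 mm from its place (distance of any of flask, mug_a, mug_b, teaspoon, canister, screwdriver, screw_tin from where it was at the start of the episode above 0.025 m).
It also fails if it takes over 69 s, if anything falls off the work surface, if the arm or the gripper's body presses on something with over 40 N, if the wrist force passes 120 N, or if a joint passes its speed limit or range.

## Working session

There is one attempt and no reset: what is moved stays moved. The work goes in short steps, each a Python script; the robot and the scene stay as the last script left them, time stands still between calls to the robot, and variables do not carry over. Pictures are saved under pics/ and viewed, at most 10 in all, crops included, and the job is handed in when it is done.

```bash
mkdir -p pics; ls; python3 - <<'E'
from bench import robot
import cv2
for n in("top","side"):
    d=robot.get_image(n); cv2.imwrite(f"pics/{n}0.png",d["img"]); print(n,{k:v for k,v in d.items() if k!="img"})
print(robot.current_t(),robot.current_eef_rot())
E
```

```text
pics
top {'fovy': 47.051192076541504, 'cx': 258.4009460172033, 'cy': 189.51958694912014, 'eye': array([ 393.74887886,   31.32249517, 1594.09722884]), 'orientation': array([-3.02287555,  0.01642402, -1.59294674])}
side {'fovy': 42.79338071117526, 'cx': 256.2414058469134, 'cy': 197.62366660346046, 'eye': array([  356.53078286, -1337.64808446,   914.31260909]), 'orientation': array([-2.11402799,  0.01715636, -0.15396654])}
0.1 [-3.14004154e+00 -3.26231229e-04  3.96775582e-01]
```

View pics/top0.png

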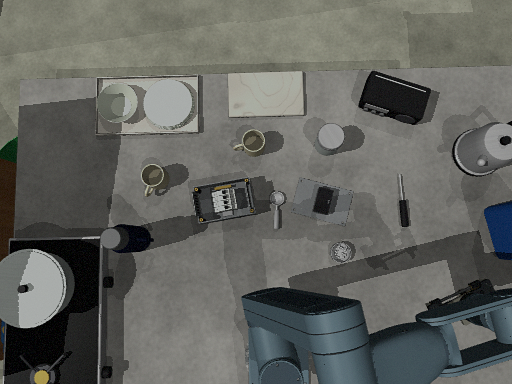

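View pics/side0.png

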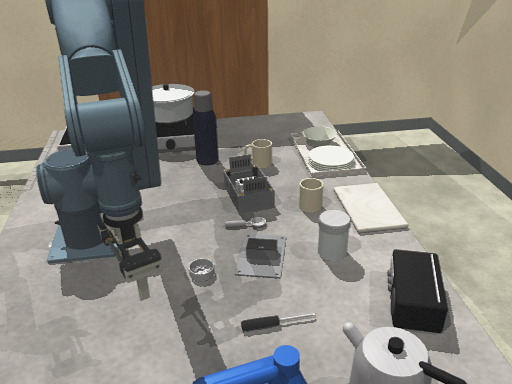

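The top view shows the box near (224,200), the cover near (323,200), the spoon at (278,205), the tin at (342,251), and the flask at (125,238). I'll enlarge that area.

```bash
cat > h.py <<'E'
import numpy as np, cv2
from scipy.spatial.transform import Rotation as R
def cam(d):
    f=d["img"].shape[0]/2/np.tan(np.radians(d["fovy"])/2)
    return f,np.array([d["cx"],d["cy"]]),np.array(d["eye"]),R.from_euler("xyz",d["orientation"]).as_matrix()
def proj(d,P):
    f,c,e,M=cam(d); q=(np.atleast_2d(P)-e)@M; return f*q[:,:2]/q[:,2:]+c
def unproj(d,uv,z):
    f,c,e,M=cam(d); uv=np.atleast_2d(uv); r=np.c_[(uv-c)/f,np.ones(len(uv))]@M.T
    return e+r*((z-e[2])/r[:,2])[:,None]
def place(xy,yaw,P):
    P=np.atleast_2d(np.array(P,float)); c,s=np.cos(yaw),np.sin(yaw)
    return np.c_[xy[0]+c*P[:,0]-s*P[:,1],xy[1]+s*P[:,0]+c*P[:,1],P[:,2]]
E
python3 - <<'E'
from bench import robot
import cv2,pickle
from h import *
d=robot.get_image("top"); pickle.dump(d,open("top.pkl","wb"))
print(proj(d,[[0,0,0]]),unproj(d,[[224,200]],70),unproj(d,[[323,200]],4))
im=d["img"][165:240,185:360]; cv2.imwrite("pics/crop1.png",cv2.resize(im,None,fx=4.5,fy=4.5,interpolation=cv2.INTER_CUBIC))
E
```

```text
[[277.41856411 355.79391476]] [[542.28465356 172.67316516  70.        ]] [[ 540.22444658 -179.2485343     4.        ]]
```

View pics/crop1.png

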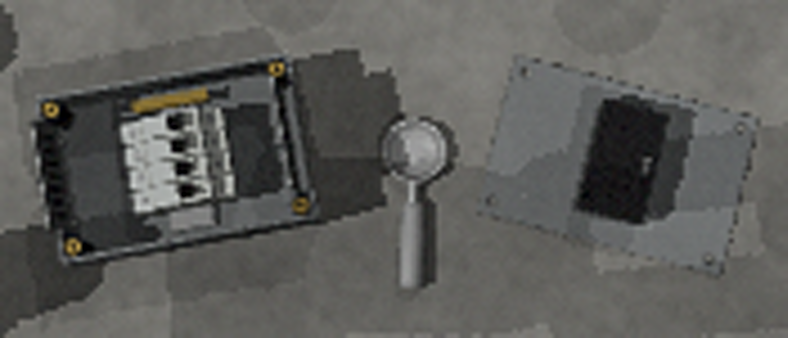

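The crop shows brass inserts at (50,109), (277,69), (301,205), (72,246) and cover holes at (521,71), (744,127), (711,262), (489,203). The shields are the dark strips at the box's two ends.

```bash
cat >> h.py <<'E'
H=np.array([[54,89],[54,-89],[-54,-89],[-54,89]],float)
def fit(P):  # rigid 2D fit of 4 measured holes (cyclic order) to H, yaw within +-pi/2
    best=None
    for Q in (P,P[::-1]):
      for k in range(4):
        q=np.roll(Q,k,0)[:,:2]; c=q.mean(0); r,e=R.align_vectors(np.c_[q-c,np.zeros(4)],np.c_[H,np.zeros(4)])
        yaw=r.as_euler("xyz")[2]; 
        if abs(r.as_matrix()[2,2]-1)<.01 and abs(yaw)<=np.pi/2 and (best is None or e<best[2]): best=(c,yaw,e)
    return best
E
python3 - <<'E'
import pickle
from h import *
d=pickle.load(open("top.pkl","rb"))
g=lambda L:(np.array(L)+.5)/4.5-.5+[185,165]
b=unproj(d,g([(50,109),(277,69),(301,205),(72,246)]),70); c=unproj(d,g([(521,71),(744,127),(711,262),(489,203)]),4)
print(fit(b),fit(c))
E
```

```text
(array([544.1037111 , 174.40396435]), np.float64(0.15302640333197826), np.float64(0.9351888374488797)) (array([ 535.38554628, -173.66444635]), np.float64(-0.2780657182810183), np.float64(6.336377734795758))
```

```bash
cat >> h.py <<'E'
def down(yaw): return [np.pi,0,yaw]
def show(d,name,pts):
    im=cv2.resize(d["img"],None,fx=1.5,fy=1.5,interpolation=cv2.INTER_CUBIC)
    for p in pts: cv2.drawMarker(im,tuple(int(v) for v in p*1.5+.25),(0,0,255),cv2.MARKER_CROSS,10,1)
    cv2.imwrite(name,im)
E
python3 - <<'E'
from bench import robot
from h import *
import pickle
robot.move_ptp([500,-174,330],down(-.278+np.pi/2)); print(robot.current_t())
d=robot.get_image("wrist"); pickle.dump(d,open("w1.pkl","wb"))
p=proj(d,place((535.4,-173.7),-.278,np.c_[H,np.full(4,4)])); print(p,d["eye"],d["orientation"]); show(d,"pics/w1.png",p)
robot.move_ptp([510,174,330],down(.153+np.pi/2)); robot.move_gripper(0); print(robot.current_t())
d=robot.get_image("wrist"); pickle.dump(d,open("w2.pkl","wb"))
p=proj(d,place((544.1,174.4),.153,np.c_[H,np.full(4,70)])); print(p,d["eye"]); show(d,"pics/w2.png",p)
E
```

```text
1.8167
[[318.7901038   81.83459142]
 [313.36005715 203.18939325]
 [243.44719665 203.36053334]
 [241.77096878  82.10047013]] [ 520.82570093 -103.9038913   495.84042441] [ 2.87166840e+00  1.98260123e-03 -2.81174337e-01]
4.625
[[327.41220239  92.43787604]
 [320.20511701 228.40091285]
 [241.2345994  228.50015135]
 [239.27894607  92.59516331]] [499.35174545 246.94073878 496.29438021]
```

View pics/w1.png

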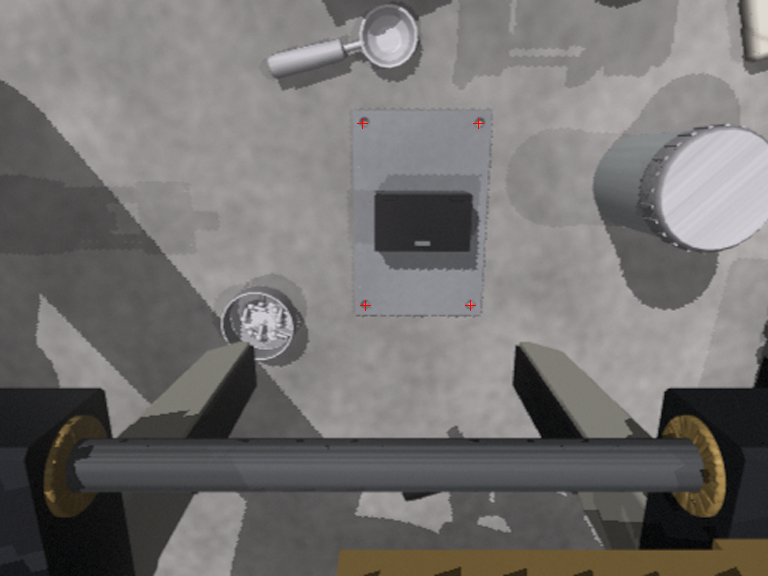

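View pics/w2.png

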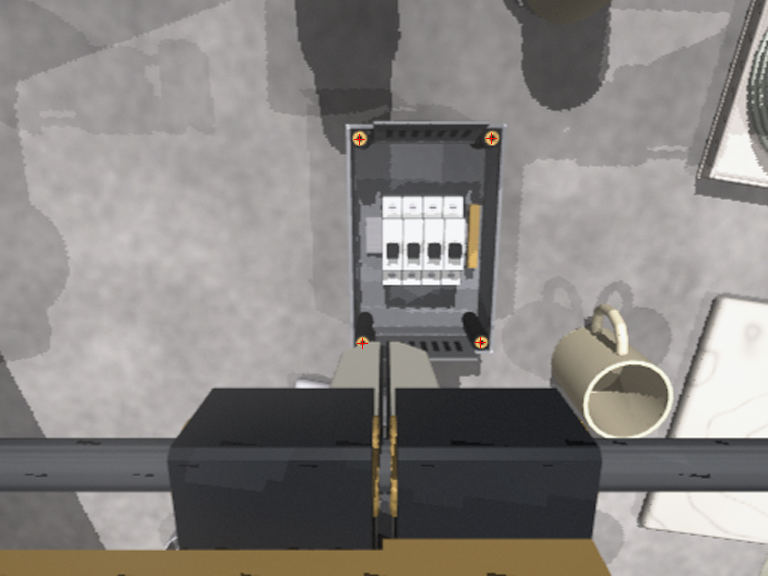

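Both wrist views put the predicted crosses on the holes and inserts (cover holes ~(363,123)…(470,305), inserts ~(359,138)…(481,343) in the enlarged pictures), so the poses hold. Next, the shields.

```bash
python3 - <<'E'
from bench import robot
from h import *
import pickle
d=pickle.load(open("top.pkl","rb")); fl=unproj(d,[[113,240]],290)[0]; print("flask",fl)
B=((544.1,174.4),.153); P=lambda x,y,z:place(*B,[x,y,z])[0]
end=P(-94,142,0)[:2]; print("clear",np.linalg.norm(end-fl[:2]))
assert np.linalg.norm(end-fl[:2])>110
o=down(B[1]+np.pi/2)
for s in(1,-1):
    robot.move_ptp(P(0,s*142,165),o)
    robot.move_linear(P(0,s*142,90),speed=150)
    print(s,"push",robot.move_linear(P(0,s*52,90),speed=90,f_stop=15))
    print("press",robot.move_linear(P(0,s*52,57),speed=40,f_stop=8),robot.current_tcp_pos(),robot.current_contact_force())
    robot.move_linear(P(0,s*52,165),speed=200)
robot.move_ptp([510,174,330],o)
d=robot.get_image("wrist"); show(d,"pics/w3.png",[]); print(robot.current_t())
E
```

```text
flask [409.96925494 482.0769405  290.        ]
clear 182.71464306516248
1 push False
press True [535.71689685 225.6292949   57.68708352] [-0.5013955  -0.19774537  5.55804277]
-1 push False
press True [551.51626792 123.03915946  57.68107807] [-1.30726446  0.09918476  5.73906374]
13.675
```

View pics/w3.png

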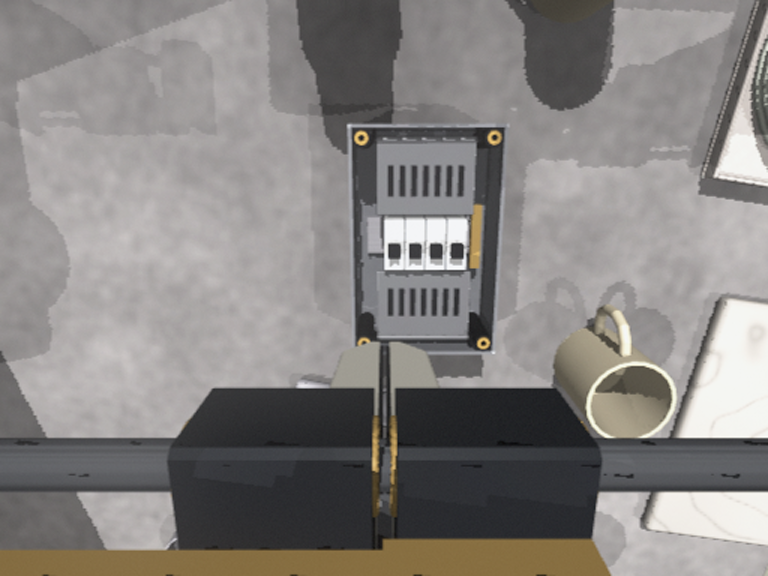

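Both shields lie flat over the terminals, at (425,178) and (423,303), and the box hasn't moved. Now I'll grip and lift the cover.

```bash
python3 - <<'E'
from bench import robot
from h import *
import pickle
C=((535.4,-173.7),-.278); o=down(C[1])
robot.move_ptp([*C[0],200],o); robot.move_gripper(1)
print(robot.move_linear([*C[0],7],speed=110,f_stop=10),robot.current_tcp_pos())
robot.move_gripper(0); print(robot.current_gripper_width()*93,robot.current_finger_force())
robot.move_linear([*C[0],200],speed=80); print(robot.current_finger_force(),robot.current_contact_force(),robot.current_gripper_width()*93)
B=((544.1,174.4),.153)
robot.move_linear([*B[0],200],down(B[1]),speed=120); robot.sleep(.3)
t=robot.current_tcp_pos(); print(t,robot.current_eef_rot())
for n in("wrist","side","top"):
    d=robot.get_image(n); pickle.dump(d,open(n+"h.pkl","wb"))
    p=proj(d,place(t[:2],B[1],np.c_[H,np.full(4,t[2]-3)])); print(n,p.round(1).tolist())
    if n=="wrist": show(d,"pics/w4.png",p)
print(robot.current_t())
E
```

```text
False [ 535.84335984 -173.92592645    7.59340214]
51.787698178933724 29.992241822183132
29.99028190970421 [-0.18989512 -0.07383201 -4.11715743] 51.94361409152398
[544.09660056 174.31026123 199.99817463] [3.14156000e+00 2.66666167e-05 1.52878965e-01]
wrist [[80.2, 143.4], [431.6, 142.8], [406.2, 325.7], [106.2, 325.9]]
side [[253.6, 135.0], [269.6, 155.7], [238.1, 160.6], [224.4, 139.2]]
top [[189.6, 184.0], [244.3, 174.3], [250.1, 207.4], [194.9, 217.2]]
25.2417
```

View pics/w4.png

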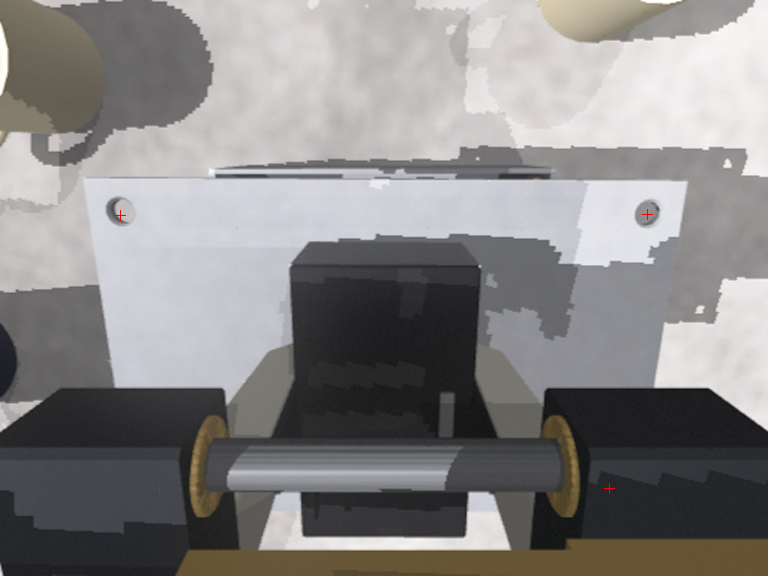

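The cover is held level, with holes at (121,211) and (647,212), about 1 mm ahead of the prediction. I'll lower it and check the inserts directly through the holes.

```bash
python3 - <<'E'
from bench import robot
from h import *
import pickle
B=((544.1,174.4),.153)
xy=place(*B,[-.7,0,0])[0][:2]
print(robot.move_linear([*xy,110],speed=80,f_stop=8),robot.move_linear([*xy,88],speed=30,f_stop=8)); robot.sleep(.5)
t=robot.current_tcp_pos(); print(t,robot.current_eef_rot(),robot.current_contact_force())
d=robot.get_image("wrist"); pickle.dump(d,open("w5.pkl","wb"))
th=proj(d,place(*B,np.c_[H,np.full(4,70)])); ho=proj(d,place(t[:2],B[1],np.c_[H,np.full(4,t[2]-7.6)])); print(th,ho)
f=8; out=[]
for i in(0,1):
    c=np.round(ho[i]).astype(int); im=d["img"][c[1]-20:c[1]+20,c[0]-20:c[0]+20]
    im=cv2.resize(im,None,fx=f,fy=f,interpolation=cv2.INTER_CUBIC)
    q=(th[i]-c+20+.5)*f-.5; cv2.drawMarker(im,(int(q[0]),int(q[1])),(0,0,255),cv2.MARKER_CROSS,14,1); out.append(im)
    print(i,"crop origin",c-20)
cv2.imwrite("pics/w5.png",np.hstack(out)); print(robot.current_t())
E
```

```text
False False
[543.44277034 174.29378007  88.06262381] [ 3.14156498e+00 -1.12377055e-04  1.53022202e-01] [-0.48942577 -0.27590405 -2.40023312]
[[ 93.9215973  138.7004665 ]
 [417.89565322 138.18676167]
 [396.07178425 309.3601833 ]
 [116.31030112 309.59985286]] [[ 84.64622955 142.19641866]
 [427.15849336 141.65840447]
 [402.93703062 320.73229266]
 [109.45899873 320.96949066]]
0 crop origin [ 65 122]
1 crop origin [407 122]
27.95
```

View pics/w5.png

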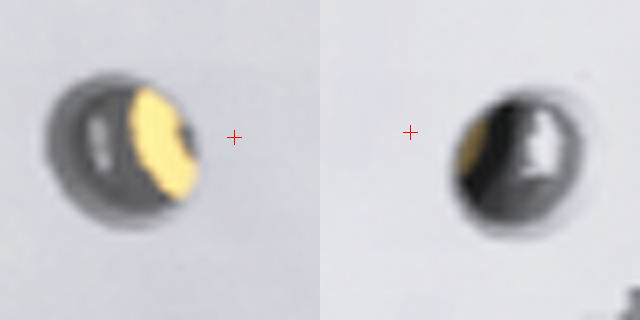

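Through the holes, brass shows at (160,145) on the left and (475,145) on the right. Sideways error is about 1 mm, but the holes sit slightly wide, so I'll check height and tilt against the plate outline.

```bash
python3 - <<'E'
from h import *
import pickle
d=pickle.load(open("w5.pkl","rb")); print(d["eye"],d["fovy"],d["cx"],d["cy"])
im=cv2.resize(d["img"],None,fx=1.5,fy=1.5,interpolation=cv2.INTER_CUBIC)
O=np.array([[65,100],[65,-100],[-65,-100],[-65,100]])
for z,col in((84.5,(0,0,255)),):
    p=proj(d,place((543.44,174.29),.153,np.c_[O,np.full(4,z)])); print(p*1.5)
    cv2.polylines(im,[((p*1.5+.25)*16).astype(np.int32)],True,col,1,cv2.LINE_AA,4)
cv2.imwrite("pics/w6.png",im)
E
```

```text
[617.21435248 185.35009801 254.35167688] 59.93373271497602 255.98212461826006 193.32637923157688
[[ 83.35122482 181.62956748]
 [684.3530846  180.63128597]
 [632.85433668 511.02316685]
 [135.90527265 511.38256105]]
```

View pics/w6.png

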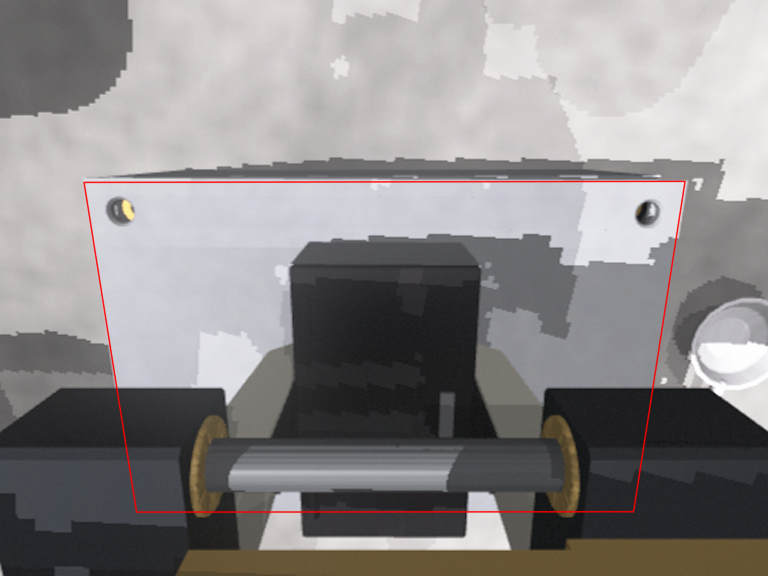

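The predicted level outline matches the plate to 2–4 px: (84,181) and (685,181) against the plate's (84,179) and (687,181). That makes it level to about 1.5°, with a gap of about 11 mm. I'll apply the 0.8 mm sideways correction, check that the held weight is steady, and hand in.

```bash
python3 - <<'E'
from bench import robot
from h import *
B=((544.1,174.4),.153)
robot.move_linear(place(*B,[-.7,.8,88])[0],speed=10); robot.sleep(.8)
print(robot.current_tcp_pos(),robot.current_contact_force(),robot.current_finger_force(),abs(np.array(robot.current_joint_vel())).max(),robot.current_t())
print(robot.hand_in())
E
```

```text
[543.30740155 175.08681792  88.02736734] [-0.26239285  0.17550033 -3.82232489] 29.990339633077383 0.0013942844885922396 29.0
the job is handed in; nothing more can be done
None
```

I folded both shields flat and handed in at 29 s with the cover held still, about 11 mm above the rim, level to about 1.5° and with the holes within an estimated 1 mm of the threads; the hand-in gave no verdict.

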